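# Uncover the lamp in the light-curing box

### The job

Get the curing box ready for use: lift its amber hood by the red bar and swing it back past the point where its springs take over, so that it stays wide open by itself. Then take the orange-handled flat pry tool, lever the white snap-fit cover up off its two catches at the notch in the lamp, keeping the gripper's fingers off the cover, and leave it loose in the box. Finally lay the tool flat on the bench clear of the box; leave the hood open and do not disturb the other things on the bench.

Things in the scene. Friction and masses are not known exactly. Their poses are not given: they have to be found in the camera images.
- curer: Curing box, fixed: grey base 240 (x) x 270 (y) x 45 mm high. Origin under its centre; x runs from its front (red hood bar, robot side) to its back (hinge), z up. On it stands the dark lamp housing, x 0 to 92, y +-50, cover seat at z 107. Sprung brass balls (10 mm) at x 12, y +-38 hold the cover's side edges down; dark rims beside the cover rise to z 115, behind it a lip hooks its far edge
- hood (a joint): Angle of the amber see-through hood in rad: 0 shut, up to 1.75 wide open (its stop). The hood is a five-sided box, 207 x 246 x 98 mm high, hinged along its rear lower edge; the front swings up and back. Springs pull it shut below about 0.9 and carry it open by themselves beyond; lifting takes about 6 N at the bar
- hood_hinge (a point): Middle of the hood's hinge axis, in the box frame at x 100, y 0, z 47 mm; the axis runs along the box's y
- hood_handle (a point): Middle of the red round bar that lifts the hood: 12 mm diameter, 142 long along the box's y, 50 mm in front of the hood's face on two black stems at y +-65. Hood shut: 257 mm in front of and 75 above the hinge axis, 122 above the bench, 23 below the hood's top. Fixed to the hood, but round: it can turn between fingers as the hood swings
- notch (a point): Middle of the front edge of the notch floor in the lamp housing, under the cover's front edge: box frame x 0, y 0, z 100 mm. The notch is a slot open to the front, 46 wide (y), 40 deep (x), 7 mm high from this floor up to the underside of the cover; its front edge serves as the fulcrum. Axes: as the box
- seat_edge (a point): Where the middle of the cover's front lower edge lies when it is snapped home: box frame x 4, y 0, z 107 mm
- cover: White snap-fit lamp cover, loose plate 80 (x) x 70 (y) x 2 mm with raised middle (12 high in all), red stripe along its front edge; 60 g. Origin at the centre of its underside, x to the box's back. Snapped home: box frame x 44, y 0, z 107. The catches let go, at 10 to 20 N, as its front edge is levered up about 6 mm; it then stays up, resting on the balls
- cover_edge (a point): Middle of the cover's front lower edge, 40 mm in front of its origin
- pry: Flat pry tool lying on the bench, 170 mm long, 110 g. Origin under the middle of its length, level with its flat underside; x to the blade's tip, z up. Orange handle x -85 to 10, 22 wide, 28 high; steel blade x 10 to 85, 24 wide, 5 thick (the last 4 mm 3 thick), its underside level with the handle's
- pry_tip (a point): Middle of the blade tip's lower edge, 85 mm ahead of the tool's origin
- syringe: Bystander: adhesive syringe lying down, yellow barrel with a black nose and a black finger flange, 160 long, 56 wide over the flange, 33 high; origin under its middle, x axis along it
- uv_wand: Bystander: black light wand lying down, 130 long, 24 thick; origin under its middle, x along it
- case: Bystander: flat black storage case, 130 x 50 x 22 high; origin under its middle, x along the 130 side
- bottle: Bystander: amber bottle standing upright, 52 diameter, 115 high, white cap; origin at the centre of its underside
- cup: Bystander: empty clear cup standing upright, 60 diameter, 85 high; origin at the centre of its underside
Not all that is in view belongs to the job. Of the things like the pry, leave any that is purple or yellow; of the rest the larger one is meant.

How it is judged:
By the outcome, as a careful person would: the job done as asked, in the order asked, and still so for the second after the job is handed in, with the robot touching nothing.
It also fails if it takes over 62 s, if anything falls off the work surface, if the arm or the gripper's body presses on something with over 40 N, if the wrist force passes 120 N, or if a joint passes its speed limit or range.

### The arm

A 7-joint arm with a two-finger parallel gripper is mounted at the origin on the work surface. World frame = base frame: x ahead of the robot, y to its left, z up, the work surface at z = 0. Lengths are in mm, angles in rad, forces in N, time in s.
With the tool pointing down it reaches from about 400 to 850 mm from the base axis. Payload 6.9 kg.
Tool frame: the origin (TCP) lies midway between the tips of the shut fingers; the grasp point (between the pads) lies env.tcp_to_grasp behind it (env.tcp_to_grasp is the distance from the TCP to the grasp point, in mm); z points along the fingers, y is the direction in which the jaws open and shut (so a half turn about z gives the same grasp; the last joint's range is limited). The gripper opens to 85 mm and grips with 20 to 120 N. Pads are 22 mm wide; open, the fingers measure 114 mm over their backs; the gripper's body (76 mm by 85 mm) begins 54 mm behind the grasp point. The pads swing forward as they close: fully open they stand 13 mm farther back than shut.
Start: joints at [0.105, 0.507, -0.238, 1.5, 0.126, 1.149, -0.155], TCP at [624.989, -0.025, 231.275] pointing down, gripper open.
Joint ranges: [-3.08, 3.08], [-0.24, 2.05], [-1.43, 1.35], [0, 2.5], [-1.52, 4.66], [0.17, 1.96], [-2.89, 2.89]. Speed limits (rad/s): [2.39, 2.39, 3.14, 3.14, 3.14, 3.14, 3.14].

### API

Orientations are given as a unit quaternion [x, y, z, w].
In Python, from cell import env, optics, job gives the robot as it stands.
- The arm moves only by the shell command python3 -m pendant 'ROWS' [FORCE]. ROWS is JSON, a list of rows, each a list of 3 entries, a list of its own where there are three numbers: the shift along the tool's x, y, z in mm, then the turn about the tool's z in degrees, then the opening, from 0 (shut) to 1 (fully open). In form: [[[dx, dy, dz], roll, claw], ...]. A call has 1 to 10 rows; each row is the pose to reach, as a shift and turn from the pose commanded when the call began, along the tool's axes at that moment; what a row does not reach only later rows make up. A row lasts 1/12 s, in which the tool goes at most 41.7 mm and 7.16 degrees, less where a joint would pass 70% of its speed; a pose out of reach is approached as far as the arm can. A call with a gripper value outside its range is refused whole. The fingers move at their own pace and stop on an object; FORCE is the grip in N (left out, the last holds). Time passes only in rows, so rows that repeat a pose let the fingers close. It gives the time, the measured TCP pose, the force and the opening at its end, in the units of the state.
- env.observe(): the state, without advancing time (a new reading comes with each control period).
- optics.grab_frame(name): name is "scene" or "side" or "wrist"; returns a dict with "pixels" (384x512x3 uint8, red, green, blue), "range_z" (384x512 float32, mm along the optical axis (not along the pixel's ray), 0 where there is no reading), "fx", "fy", "cx", "cy" (pixels), "dist_coeffs" ([k1, k2, p1, p2, k3] as OpenCV has them; the pictures are not rectified), "world_to_cam" (4x4, takes a point from world to camera coordinates). Camera axes: x right, y up, looking along -z (the intrinsics and any distortion apply to the point x, -y, -z); pixel columns grow to the right and rows downward; lengths in mm; the calibration is good to about 2 mm. A picture is of the moment at which its call begins.
- job.job_done(): hands the job in, once; it reports no verdict.
The state is a dict: "t": time; "q": joint angles; "joint_velocities": joint speeds; "tau": joint torques, N m; "position": TCP position; "ee_rot": TCP orientation; "contact_force": force on the tool from outside, world axes, zero at the start; "wrist_torque": the same for the moment, N m; "finger_gap": finger opening in mm.
Only numpy, scipy, OpenCV 4.12 (cv2) and the standard library are available. Lean on these libraries where they do the work, as an engineer would, in place of code of your own. Each camera call takes 0.05 s, during which the arm holds its last target.

## Working session

There is one attempt and no reset: what is moved stays moved. The work goes in short steps, Python scripts to look and compute and a shell command to move; the robot and the scene stay as the last step left them, time stands still between calls to the robot, and variables do not carry over. Pictures are saved under pics/ and viewed, and the job is handed in when it is done.

```bash
ls; mkdir -p pics; cat > h.py <<'E'
import numpy as np,cv2,pickle
from scipy.spatial.transform import Rotation as R
from cell import env,optics,job
def grab(n,save=None):
    f=optics.grab_frame(n)
    if save: cv2.imwrite('pics/%s.png'%save,cv2.cvtColor(f['pixels'],cv2.COLOR_RGB2BGR))
    pickle.dump(f,open('/tmp/%s.pkl'%(save or n),'wb'))
    return f
def load(s): return pickle.load(open('/tmp/%s.pkl'%s,'rb'))
def K(f): return np.array([[f['fx'],0,f['cx']],[0,f['fy'],f['cy']],[0,0,1.]])
def ray(f,uv):
    p=cv2.undistortPoints(np.array(uv,float).reshape(-1,1,2),K(f),np.array(f['dist_coeffs'],float)).reshape(-1,2)
    d=np.c_[p[:,0],-p[:,1],-np.ones(len(p))]
    M=np.array(f['world_to_cam']);Rm=M[:3,:3];o=-Rm.T@M[:3,3]
    return o,d@Rm
def onz(f,uv,z):
    o,d=ray(f,uv);return o+d*((z-o[2])/d[:,2])[:,None]
def depthpt(f,uv):
    o,d=ray(f,uv);uv=np.array(uv).reshape(-1,2).astype(int)
    z=f['range_z'][uv[:,1],uv[:,0]];return o+d*z[:,None]
def tri(f1,u1,f2,u2):
    o1,d1=ray(f1,[u1]);o2,d2=ray(f2,[u2]);a=d1[0]/np.linalg.norm(d1);b=d2[0]/np.linalg.norm(d2)
    s=np.linalg.lstsq(np.c_[a,-b],o2-o1,rcond=None)[0]
    p,q=o1+a*s[0],o2+b*s[1];return (p+q)/2,np.linalg.norm(p-q)
def proj(f,P):
    M=np.array(f['world_to_cam']);c=np.atleast_2d(P)@M[:3,:3].T+M[:3,3]
    c=c*[1,-1,-1]
    return cv2.projectPoints(c.reshape(-1,1,3),np.zeros(3),np.zeros(3),K(f),np.array(f['dist_coeffs'],float))[0].reshape(-1,2)
def st():
    s=env.observe();print(round(s['t'],2),np.round(s['position'],1),np.round(R.from_quat(s['ee_rot']).as_matrix(),3).tolist(),np.round(s['contact_force'],1),np.round(s['finger_gap'],1));return s
E
python3 - <<'E'
from h import *
for n in('scene','side','wrist'):
    f=grab(n,n+'0');print(n,f['fx'],np.round(f['dist_coeffs'],3));M=np.array(f['world_to_cam']);print(np.round(-M[:3,:3].T@M[:3,3]),np.round(M[:3,:3],2).tolist())
s=st();print(env.tcp_to_grasp,s['q'])
E
```

```text
pics
scene 359.2573629204042 [-0.076  0.     0.     0.     0.   ]
[ 946.  679. 1112.] [[-0.79, 0.61, -0.01], [-0.5, -0.65, 0.57], [0.34, 0.46, 0.82]]
side 486.9957045188134 [-0.183  0.     0.     0.     0.   ]
[ 352. -857. 1197.] [[0.98, -0.17, 0.0], [0.13, 0.73, 0.67], [-0.12, -0.66, 0.74]]
wrist 274.96180748760804 [-0.005  0.     0.     0.     0.   ]
[624.  69. 372.] [[1.0, 0.0, -0.0], [-0.0, 0.96, -0.27], [0.0, 0.27, 0.96]]
0.15 [ 6.246e+02 -1.000e-01  2.306e+02] [[0.0, 1.0, -0.001], [1.0, -0.0, -0.0], [-0.0, -0.001, -1.0]] [-1.3  0.6  0.5] 85.7
18.700000000000003 [ 0.10550188  0.5081621  -0.23749842  1.50087737  0.12568419  1.14890587
 -0.15481563]
```

View pics/scene0.png

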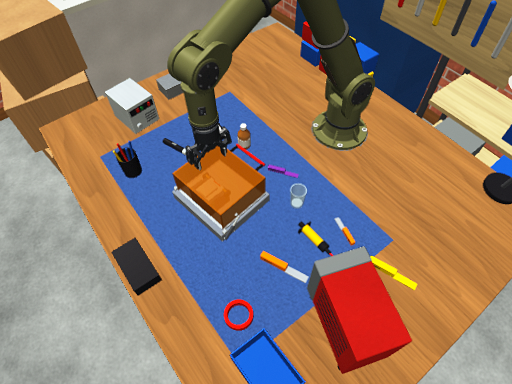

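View pics/side0.png

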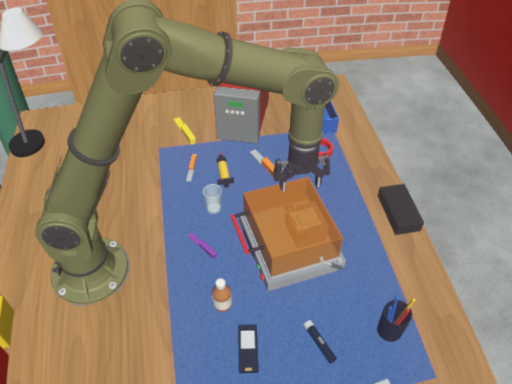

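View pics/wrist0.png

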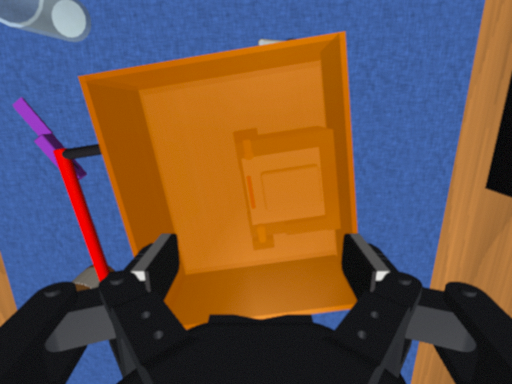

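Scene view: curing box at (222,188) with its red bar at (250,157). Four things look like the pry: orange with a long blade at (284,266), a small orange one at (345,231), purple at (283,171) and yellow at (395,272). Purple and yellow are ruled out, so the larger orange one is meant. I'll confirm that in a crop and measure.

```bash
python3 - <<'E'
from h import *
S,D,W=load('scene0'),load('side0'),load('wrist0')
a=cv2.resize(S['pixels'][200:300,220:420],None,fx=4,fy=4,interpolation=cv2.INTER_CUBIC)
cv2.imwrite('pics/crop1.png',a[:,:,::-1])
b=cv2.resize(D['pixels'][110:290,150:350],None,fx=3,fy=3,interpolation=cv2.INTER_CUBIC)
cv2.imwrite('pics/crop2.png',b[:,:,::-1])
def comps(f,lo,hi,name):
    h=cv2.cvtColor(f['pixels'],cv2.COLOR_RGB2HSV);m=cv2.inRange(h,np.array(lo),np.array(hi))
    n,l,s,c=cv2.connectedComponentsWithStats(m)
    for i in range(1,n):
        if s[i][4]>25:
            uv=np.argwhere(l==i)[:,::-1].astype(np.float32);r=cv2.minAreaRect(uv)
            vx,vy,x0,y0=cv2.fitLine(uv,cv2.DIST_L2,0,.01,.01).ravel();t=(uv-[x0,y0])@[vx,vy]
            print(name,c[i].round(1),s[i][4],'ends',np.round([x0+vx*t.min(),y0+vy*t.min(),x0+vx*t.max(),y0+vy*t.max()],1),np.round(r[1],1))
for f,n in((S,'scene'),(D,'side'),(W,'wrist')):
    comps(f,(0,200,150),(3,255,255),n+' red')
    comps(f,(10,200,215),(17,255,255),n+' orange')
for n,f,e in(('scene',S,[(239,148),(262,165)]),('wrist',W,[(61,153),(104,278)])):
    print(n,onz(f,e,122).round(1).tolist(),depthpt(f,e).round(1).tolist())
E
```

```text
scene red [249.5 154. ] 67 ends [236.7 144.5 262.9 164.1] [32.8  2.4]
scene red [365.2 310.9] 5078 ends [340.7 266.2 388.5 353.3] [94.6 58.5]
scene red [238.1 314.2] 276 ends [235.3 328.5 240.9 299.8] [28. 28.]
scene orange [221.2 183.8] 1356 ends [187.8 178.9 251.7 188.3] [50.4 41.9]
scene orange [274.3 262.3] 32 ends [260.8 256.6 285.7 267.1] [27.2  5.6]
wrist red [ 81.2 213.4] 1346 ends [ 58.7 149.  104.  278.6] [137.2  10.8]
wrist orange [283.1  43.9] 90 ends [267.1  46.6 298.2  41.3] [ 3.6 31.6]
wrist orange [259.3 256. ] 103 ends [245.8 257.  278.  254.7] [ 7.1 32.4]
wrist orange [304.  311.2] 202 ends [260.1 315.7 342.  307.2] [ 3.4 82.4]
scene [[465.5, -80.5, 122.0], [448.1, 35.7, 122.0]] [[465.9, -80.0, 122.7], [448.7, 36.4, 123.1]]
wrist [[441.6, 32.4, 122.0], [460.6, -98.4, 122.0]] [[444.0, 32.9, 125.4], [567.8, 11.7, 286.1]]
```

View pics/crop1.png

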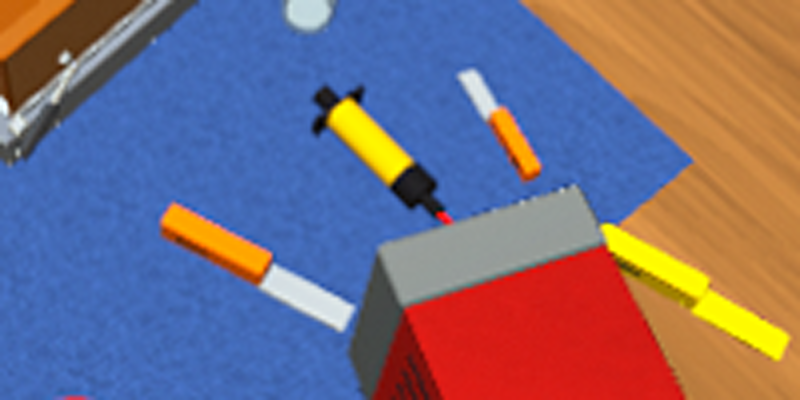

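View pics/crop2.png

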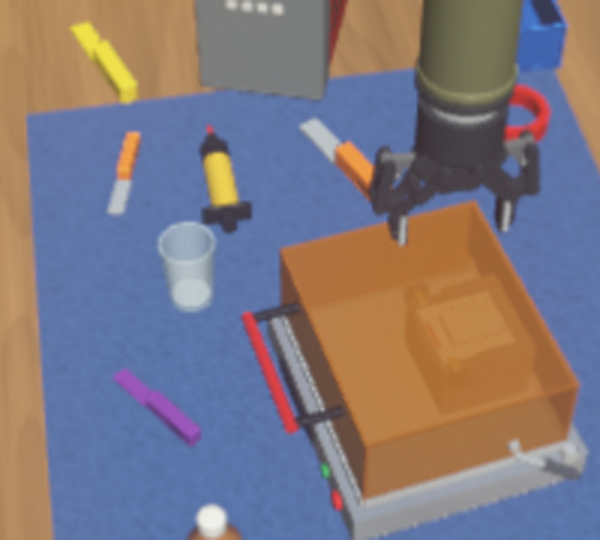

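The crops confirm it. The orange tool with the long blade at scene (284,266) is about 1.5 times the size of the small orange one at (345,231), so it is the pry. In the side view the bar runs from about (233,215) to (247,253).

```bash
python3 - <<'E'
from h import *
S,D,W=load('scene0'),load('side0'),load('wrist0')
# bar ends: A=+y end, B=-y end
def red(f,roi=None):
    h=cv2.cvtColor(f['pixels'],cv2.COLOR_RGB2HSV)
    m=((h[...,0]<6)|(h[...,0]>174))&(h[...,1]>170)&(h[...,2]>110)
    k=np.zeros(m.shape,bool);x0,y0,x1,y1=roi;k[y0:y1,x0:x1]=1
    uv=np.argwhere(m&k)[:,::-1].astype(np.float32)
    vx,vy,cx,cy=cv2.fitLine(uv,cv2.DIST_HUBER,0,.01,.01).ravel();t=(uv-[cx,cy])@[vx,vy]
    return np.array([[cx+vx*t.min(),cy+vy*t.min()],[cx+vx*t.max(),cy+vy*t.max()]])
eS=red(S,(225,135,272,175));eD=red(D,(225,208,252,258));eW=red(W,(50,140,110,282))
print(eS,eD,eW)
A=tri(S,eS[1],D,eD[0]);B=tri(S,eS[0],D,eD[1]);A2=tri(W,eW[0],D,eD[0])
print(A,B,A2,np.linalg.norm(A[0]-B[0]))
# depth samples
for f,e in((S,eS),(D,eD)):
    t=np.linspace(.1,.9,7)[:,None];print(depthpt(f,e[0]+t*(e[1]-e[0])).round(0).tolist())
# pry corners from scene crop
uv=np.array([(172,205),(162,232),(268,255),(262,282),(352,305),(343,330)])/4+[220,200]
print('pry depth',depthpt(S,uv).round(0).tolist())
print('pry mid handle tail, junction, tip', onz(S,[(167/4+220,219/4+200),(266/4+220,268/4+200)],28).round(1).tolist(),onz(S,[(348/4+220,317/4+200)],5).round(1).tolist())
uvd=np.array([(340,148),(310,128)])/3+[150,110]
print('side junction,tip',onz(D,uvd[:1],28).round(1),onz(D,uvd[1:],5).round(1))
E
```

```text
[[235.96997 144.0407 ]
 [263.65253 164.47084]] [[232.05632 214.97746]
 [247.03058 252.38803]] [[ 58.656746 148.41876 ]
 [104.60407  279.38474 ]]
(array([441.65240861,  35.75023268, 119.77912599]), np.float64(1.5766783358261829)) (array([ 463.01274842, -103.37858938,  122.16827224]), np.float64(0.031001365276011945)) (array([441.2130606 ,  35.63147115, 121.17821574]), np.float64(3.1301646914861943)) 140.77926432141035
[[460.0, -89.0, 121.0], [461.0, -65.0, 127.0], [458.0, -46.0, 128.0], [454.0, -28.0, 126.0], [451.0, -10.0, 126.0], [447.0, 6.0, 122.0], [446.0, 27.0, 126.0]]
[[444.0, 14.0, 128.0], [447.0, -6.0, 130.0], [450.0, -21.0, 126.0], [452.0, -42.0, 128.0], [455.0, -58.0, 126.0], [458.0, -74.0, 124.0], [461.0, -90.0, 122.0]]
pry depth [[623.0, 267.0, 25.0], [638.0, 273.0, 2.0], [589.0, 350.0, 25.0], [602.0, 360.0, 7.0], [556.0, 419.0, 4.0], [575.0, 430.0, 3.0]]
pry mid handle tail, junction, tip [[634.8, 275.5, 28.0], [598.1, 358.6, 28.0]] [[565.7, 425.2, 5.0]]
side junction,tip [[592.6 340.5  28. ]] [[568.5 404.2   5. ]]
```

```bash
python3 -m pendant '[[[-8,-40,0],-4,0.5],[[-16,-80,0],-8.75,0.5],[[-24,-120,0],-8.75,0.5],[[-34,-160,0],-8.75,0.5],[[-34,-173,0],-8.75,0.5],[[-34,-173,20],-8.75,0.5],[[-34,-173,35],-8.75,0.5],[[-34,-173,35],-8.75,0.5]]'; python3 - <<'E'
from h import *
st();W=grab('wrist','wrist1');grab('side','side1')
E
```

```text
t: 0.82
position: [450.2, -34.3, 194.4]
ee_rot: [0.651, 0.759, -0.001, -0.001]
contact_force: [0.1, 0.2, -0.7]
finger_gap: 42.7
0.82 [450.2 -34.3 194.4] [[-0.152, 0.988, -0.004], [0.988, 0.152, 0.0], [0.001, -0.004, -1.0]] [ 0.1  0.2 -0.7] 42.7
```

View pics/wrist1.png

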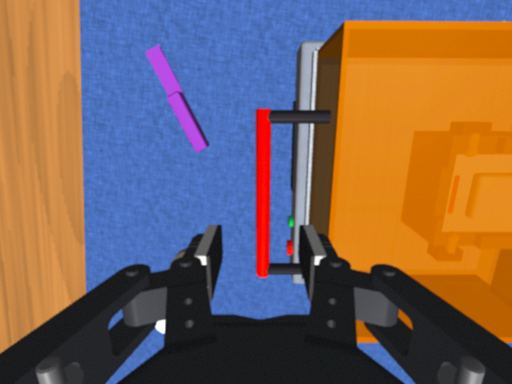

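View pics/side1.png

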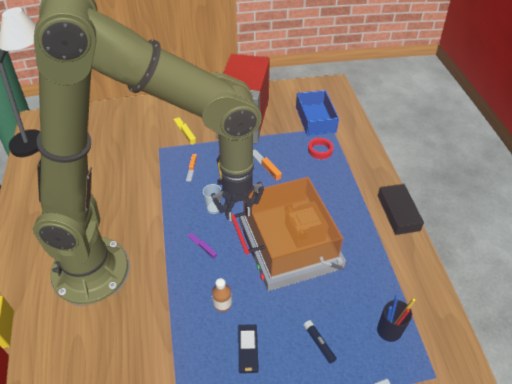

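```bash
python3 - <<'E'
from h import *
W,D,S=load('wrist1'),load('side1'),load('scene0')
print('bar',onz(W,[(263,110),(262.5,276)],121).round(1).tolist())
print('cap',onz(W,[(160,326)],115).round(1),onz(D,[(221,283)],115).round(1), 'cup',onz(D,[(212,189)],85).round(1))
print('basefront',onz(W,[(300,45),(295,282)],45).round(1).tolist())
b=cv2.resize(D['pixels'][120:220,180:320],None,fx=5,fy=5,interpolation=cv2.INTER_CUBIC)
cv2.imwrite('pics/crop3.png',b[:,:,::-1])
E
```

```text
bar [[440.5, 35.3, 121.0], [462.2, -105.4, 121.0]]
cap [[ 372.6 -180.   115. ]] [[ 381.5 -182.5  115. ]] cup [[398.7 179.   85. ]]
basefront [[466.7, 100.2, 45.0], [510.6, -157.0, 45.0]]
```

View pics/crop3.png

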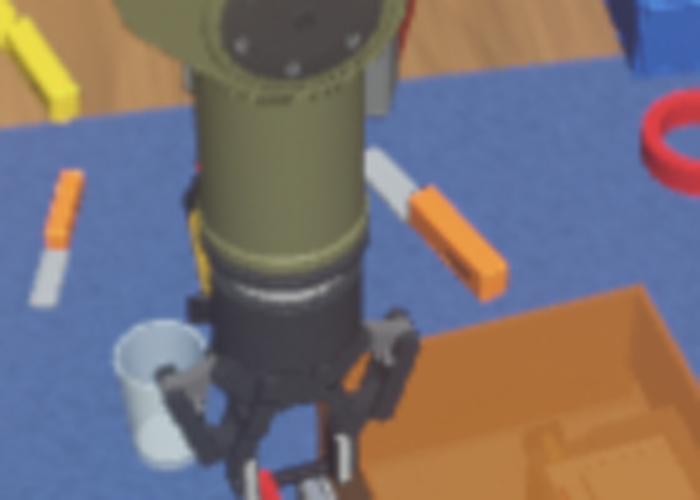

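Bar midpoint about (451,-35,121), and the fingers straddle it; the bottle at (375,-181) and the cup at (399,179) are clear. Descending to grip.

```bash
python3 -m pendant '[[[0,1,35],0,0.5],[[0,1,70],0,0.5],[[0,1,92],0,0.5],[[0,1,92],0,0.5],[[0,1,92],0,0.0],[[0,1,92],0,0.0],[[0,1,92],0,0.0],[[0,1,92],0,0.0],[[0,1,92],0,0.0]]' 50; python3 - <<'E'
from h import *
st();W=grab('wrist','wrist2')
r=np.hypot(257,75);a0=np.arctan2(75,257)
# relative shifts in tool axes (y=box x, z down)
for th in np.arange(0,1.76,.05):
    x=257-r*np.cos(a0+th);z=r*np.sin(a0+th)-75
    print(round(th,2),'y %.0f z %.0f'%(x,-z),end=' | ')
E
```

```text
t: 1.67
position: [452.1, -34.1, 105.9]
ee_rot: [0.651, 0.759, -0.0, 0.0]
contact_force: [-4.6, 0.4, 4.5]
finger_gap: 10.3
1.67 [452.1 -34.1 105.9] [[-0.152, 0.988, -0.001], [0.988, 0.152, -0.001], [-0.001, -0.001, -1.0]] [-4.6  0.4  4.5] 10.3
0.0 y 0 z 0 | 0.05 y 4 z -13 | 0.1 y 9 z -25 | 0.15 y 14 z -38 | 0.2 y 20 z -50 | 0.25 y 27 z -61 | 0.3 y 34 z -73 | 0.35 y 41 z -84 | 0.4 y 49 z -94 | 0.45 y 58 z -104 | 0.5 y 67 z -114 | 0.55 y 77 z -123 | 0.6 y 87 z -132 | 0.65 y 98 z -140 | 0.7 y 109 z -148 | 0.75 y 120 z -155 | 0.8 y 132 z -162 | 0.85 y 144 z -168 | 0.9 y 156 z -173 | 0.95 y 169 z -178 | 1.0 y 181 z -182 | 1.05 y 194 z -185 | 1.1 y 207 z -188 | 1.15 y 220 z -190 | 1.2 y 234 z -192 | 1.25 y 247 z -193 | 1.3 y 261 z -193 | 1.35 y 274 z -192 | 1.4 y 287 z -191 | 1.45 y 300 z -189 | 1.5 y 314 z -187 | 1.55 y 327 z -184 | 1.6 y 339 z -180 | 1.65 y 352 z -175 | 1.7 y 364 z -170 | 1.75 y 377 z -165 |
```

View pics/wrist2.png

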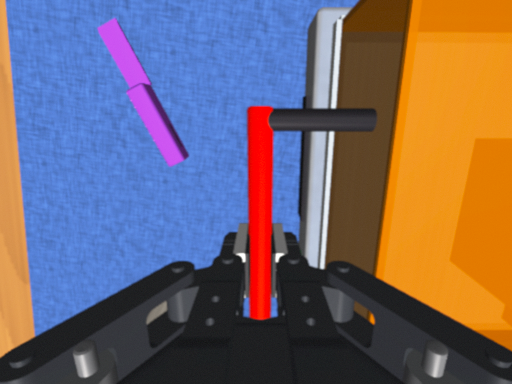

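Bar is gripped between the pads (wrist pixel (260,240)). Swinging up along the arc.

```bash
python3 -m pendant '[[[0,4,-13],0,0],[[0,9,-25],0,0],[[0,14,-38],0,0],[[0,20,-50],0,0],[[0,27,-61],0,0],[[0,34,-73],0,0],[[0,41,-84],0,0],[[0,49,-94],0,0],[[0,58,-104],0,0],[[0,67,-114],0,0]]' 60; python3 - <<'E'
from h import *
st();W=grab('side','side3')
E
```

```text
t: 2.55
position: [516.0, -24.4, 219.7]
ee_rot: [0.651, 0.759, -0.002, -0.002]
contact_force: [-9.6, -2.8, 2.6]
finger_gap: 10.0
2.55 [516.  -24.4 219.7] [[-0.151, 0.988, -0.006], [0.988, 0.151, -0.001], [-0.0, -0.006, -1.0]] [-9.6 -2.8  2.6] 10.0
```

View pics/side3.png

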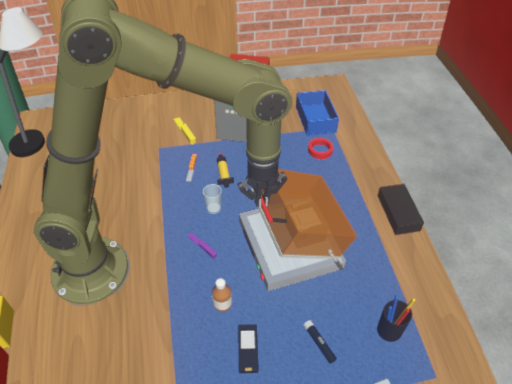

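The hood is following at about 0.5 rad. Continuing to about 1.0 rad.

```bash
python3 -m pendant '[[[0,10,-9],0,0],[[0,20,-18],0,0],[[0,31,-26],0,0],[[0,42,-34],0,0],[[0,53,-41],0,0],[[0,65,-48],0,0],[[0,77,-54],0,0],[[0,89,-59],0,0],[[0,102,-64],0,0],[[0,114,-68],0,0]]'; python3 -m pendant '[[[0,13,-3],0,0],[[0,26,-6],0,0],[[0,39,-8],0,0],[[0,53,-10],0,0],[[0,66,-11],0,0],[[0,80,-11],0,0],[[0,80,-11],0,0]]'; python3 - <<'E'
from h import *
st();W=grab('side','side4')
E
```

```text
t: 3.43
position: [631.9, -6.8, 289.7]
ee_rot: [0.651, 0.759, 0.0, 0.001]
contact_force: [-1.7, -1.5, 1.8]
finger_gap: 9.4
t: 4.02
position: [713.7, 5.7, 300.2]
ee_rot: [0.651, 0.759, 0.002, 0.002]
contact_force: [2.8, -0.7, 2.7]
finger_gap: 10.0
4.02 [713.7   5.7 300.2] [[-0.152, 0.988, 0.006], [0.988, 0.152, 0.0], [-0.001, 0.006, -1.0]] [ 2.8 -0.7  2.7] 10.0
```

View pics/side4.png

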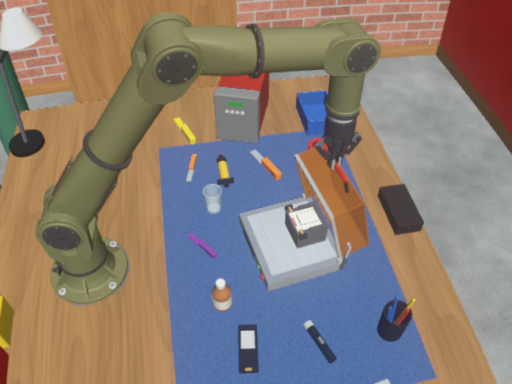

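Past the over-centre point, about 1.3 rad. I'll guide it almost to the stop, then release.

```bash
python3 -m pendant '[[[0,13,1],0,0],[[0,26,2],0,0],[[0,39,4],0,0],[[0,53,6],0,0],[[0,66,9],0,0],[[0,78,13],0,0],[[0,91,18],0,0],[[0,100,22],0,0],[[0,100,22],0,0]]'; python3 -m pendant '[[[0,0,0],0,0.4],[[0,0,0],0,0.4],[[0,0,0],0,0.4],[[0,0,-30],0,0.4],[[0,0,-60],0,0.4],[[0,0,-60],0,0.4]]'; python3 - <<'E'
from h import *
st();W=grab('side','side5');grab('scene','scene5')
E
```

```text
t: 4.82
position: [812.3, 20.8, 276.9]
ee_rot: [0.651, 0.759, 0.002, 0.002]
contact_force: [5.3, -0.2, 2.0]
finger_gap: 9.2
t: 5.32
position: [809.9, 21.1, 342.9]
ee_rot: [0.651, 0.759, 0.003, 0.003]
contact_force: [0.3, 0.5, 2.1]
finger_gap: 34.0
5.32 [809.9  21.1 342.9] [[-0.152, 0.988, 0.008], [0.988, 0.152, 0.001], [0.0, 0.008, -1.0]] [0.3 0.5 2.1] 34.0
```

View pics/side5.png

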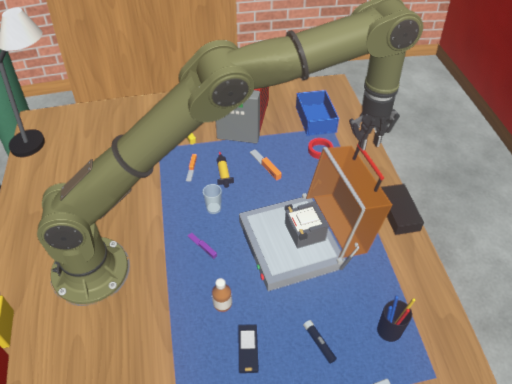

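View pics/scene5.png

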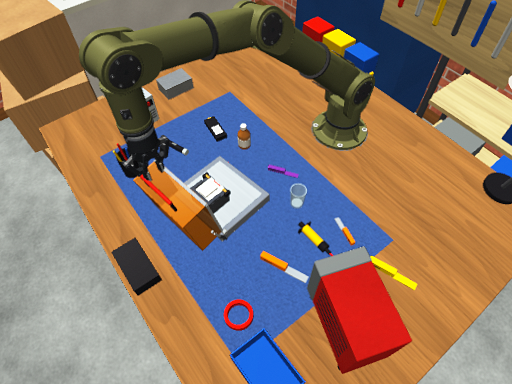

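The hood stands wide open by itself. Side view: pry handle at about (272,170), blade at (257,156). Moving over for a wrist look at the pry, with roll -15.5.

```bash
python3 -m pendant '[[[33,-19,0],-5,0.5],[[66,-38,0],-10,0.5],[[100,-57,0],-15.5,0.5],[[133,-76,0],-15.5,0.5],[[166,-95,0],-15.5,0.5],[[200,-114,0],-15.5,0.5],[[235,-133,30],-15.5,0.5],[[265,-151,60],-15.5,0.5],[[265,-151,90],-15.5,0.5],[[265,-151,90],-15.5,0.5]]';  python3 - <<'E'
from h import *
st();W=grab('wrist','wrist6');grab('side','side6')
E
```

```text
t: 6.25
position: [612.9, 261.5, 237.8]
ee_rot: [0.54, 0.842, -0.006, -0.004]
contact_force: [-2.0, -1.3, -1.1]
finger_gap: 43.0
6.25 [612.9 261.5 237.8] [[-0.417, 0.909, -0.013], [0.909, 0.417, -0.004], [0.002, -0.014, -1.0]] [-2.  -1.3 -1.1] 43.0
```

View pics/wrist6.png

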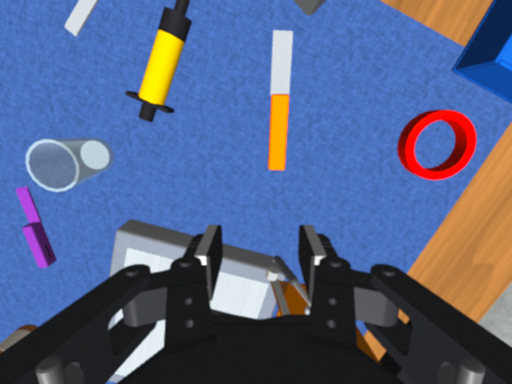

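The pry is at wrist columns 268–293: handle rows 95–170, blade tip at row 30.

```bash
cat > pry.py <<'E'
from h import *
def rect(f,roi,lo=(8,180,150),hi=(18,255,255)):
    h=cv2.cvtColor(f['pixels'],cv2.COLOR_RGB2HSV);m=cv2.inRange(h,np.array(lo),np.array(hi));k=np.zeros_like(m);x0,y0,x1,y1=roi;k[y0:y1,x0:x1]=255
    uv=np.argwhere(m&k)[:,::-1].astype(np.float32);vx,vy,cx,cy=cv2.fitLine(uv,cv2.DIST_L2,0,.01,.01).ravel();t=(uv-[cx,cy])@[vx,vy]
    return np.array([[cx+vx*t.min(),cy+vy*t.min()],[cx+vx*t.max(),cy+vy*t.max()]]),uv.mean(0),len(uv)
E
python3 - <<'E'
from pry import *
W,S,D=load('wrist6'),load('scene5'),load('side6')
w=rect(W,(250,80,310,185));s=rect(S,(250,245,295,280));d=rect(D,(240,140,290,185))
print(w,s,d)
print('wrist onz28',onz(W,w[0],28).round(1).tolist(),'c',onz(W,[w[1]],28).round(1))
print('blade',onz(W,[(283,30),(282,94)],5).round(1).tolist())
print('tri W-S c',tri(W,w[1],S,s[1]),'W-D',tri(W,w[1],D,d[1]),'S-D',tri(S,s[1],D,d[1]))
print('depth',depthpt(W,[w[1]]),depthpt(W,[(282,60)]),depthpt(W,[(320,120)]))
E
```

```text
Traceback (most recent call last):
  File "pry.py", line 4, in rect
    uv=np.argwhere(m&k)[:,::-1].astype(np.float32);vx,vy,cx,cy=cv2.fitLine(uv,cv2.DIST_L2,0,.01,.01).ravel();t=(uv-[cx,cy])@[vx,vy]
                                                               ~~~~~~~~~~~^^^^^^^^^^^^^^^^^^^^^^^^^^
cv2.error: OpenCV(4.12.0) /io/opencv/modules/imgproc/src/linefit.cpp:50: error: (-215:Assertion failed) count > 0 in function 'fitLine2D_wods'
```

```bash
python3 - <<'E'
from pry import *
W,S,D=load('wrist6'),load('scene5'),load('side5')
w=rect(W,(250,80,310,185));s=rect(S,(250,245,295,280));d=rect(D,(240,140,290,185))
print(w,s,d)
print('wrist onz28',onz(W,w[0],28).round(1).tolist(),'c',onz(W,[w[1]],28).round(1))
print('blade',onz(W,[(283,30),(282,94)],5).round(1).tolist())
print('tri W-S c',tri(W,w[1],S,s[1]),'W-D',tri(W,w[1],D,d[1]),'S-D',tri(S,s[1],D,d[1]))
print('depth',depthpt(W,[w[1]]),depthpt(W,[(282,60)]),depthpt(W,[(320,120)]))
E
```

```text
Traceback (most recent call last):
  File "pry.py", line 4, in rect
    uv=np.argwhere(m&k)[:,::-1].astype(np.float32);vx,vy,cx,cy=cv2.fitLine(uv,cv2.DIST_L2,0,.01,.01).ravel();t=(uv-[cx,cy])@[vx,vy]
                                                               ~~~~~~~~~~~^^^^^^^^^^^^^^^^^^^^^^^^^^
cv2.error: OpenCV(4.12.0) /io/opencv/modules/imgproc/src/linefit.cpp:50: error: (-215:Assertion failed) count > 0 in function 'fitLine2D_wods'
```

```bash
python3 - <<'E'
from pry import *
W,S,D=load('wrist6'),load('scene5'),load('side5')
for f,p in((W,(279,130)),(S,(272,260)),(D,(272,170))):
    print(cv2.cvtColor(f['pixels'],cv2.COLOR_RGB2HSV)[p[1],p[0]])
w=rect(W,(250,80,310,185),(10,200,140),(20,255,255));s=rect(S,(250,245,295,280),(10,150,140),(20,255,255));d=rect(D,(240,140,290,185),(8,120,100),(22,255,255))
print(w,s,d)
print('wrist onz28',onz(W,w[0],28).round(1).tolist(),'c',onz(W,[w[1]],28).round(1))
print('blade',onz(W,[(283,30),(282,94)],5).round(1).tolist())
print('tri W-S c',tri(W,w[1],S,s[1]),'W-D',tri(W,w[1],D,d[1]),'S-D',tri(S,s[1],D,d[1]))
print('depth',depthpt(W,[w[1]]),depthpt(W,[(282,60)]),depthpt(W,[(320,120)]))
E
```

```text
[ 21 255 254]
[ 20 255 255]
[ 13 168 226]
(array([[275.8331  , 168.90903 ],
       [278.94833 ,  94.703964]], dtype=float32), array([277.29443, 134.1    ], dtype=float32), 360) (array([[261.17282, 253.47502],
       [285.58862, 267.16714]], dtype=float32), array([273.77618, 260.54285], dtype=float32), 210) (array([[262.57022, 158.47389],
       [279.85632, 177.20996]], dtype=float32), array([271.34302, 167.98256], dtype=float32), 172)
wrist onz28 [[629.1, 266.3, 28.0], [593.1, 350.3, 28.0]] c [[611.6 307.2  28. ]]
blade [[565.7, 421.3, 5.0], [596.9, 354.4, 5.0]]
tri W-S c (array([611.832008  , 307.84993654,   9.07895256]), np.float64(3.9753987678737066)) W-D (array([613.49006978, 306.44139819,  15.35956646]), np.float64(1.884407461277372)) S-D (array([613.48143204, 310.09160886,  12.5416343 ]), np.float64(3.585281897208491))
depth [[611.68859158 307.16389024  26.792695  ]] [[579.25998152 390.87122055   3.3917619 ]] [[657.69615649 346.40150421  -1.32713501]]
```

```bash
python3 - <<'E'
from pry import *
W=load('wrist6')
h=cv2.cvtColor(W['pixels'],cv2.COLOR_RGB2HSV)
m=cv2.inRange(h,np.array((10,200,140)),np.array((27,255,255)));k=np.zeros_like(m);k[80:185,250:310]=1
uv=np.argwhere(m*k>0)[:,::-1].astype(np.float32);r=cv2.minAreaRect(uv);b=cv2.boxPoints(r);print(b.round(1).tolist())
P=onz(W,b,28);print(P.round(1).tolist(),P.mean(0).round(1))
m=cv2.inRange(h,np.array((0,0,140)),np.array((179,60,255)));k=np.zeros_like(m);k[25:92,262:305]=1
uv=np.argwhere(m*k>0)[:,::-1].astype(np.float32);b=cv2.boxPoints(cv2.minAreaRect(uv));P2=onz(W,b,5);print(b.round(1).tolist(),P2.round(1).tolist(),P2.mean(0).round(1))
d=P2.mean(0)-P.mean(0);print('heading',np.degrees(np.arctan2(d[1],d[0])),np.hypot(*d[:2]))
E
```

```text
[[268.1000061035156, 168.5], [271.70001220703125, 94.30000305175781], [287.8999938964844, 95.0999984741211], [284.3999938964844, 169.3000030517578]]
[[619.8, 262.6, 28.0], [584.9, 347.1, 28.0], [603.2, 354.4, 28.0], [639.4, 270.5, 28.0]] [611.8 308.6  28. ]
[[269.1000061035156, 90.9000015258789], [273.0, 29.700000762939453], [292.6000061035156, 30.899999618530273], [288.79998779296875, 92.19999694824219]] [[580.2, 350.9, 5.0], [554.5, 416.5, 5.0], [576.8, 425.2, 5.0], [603.8, 360.0, 5.0]] [578.8 388.2   5. ]
heading 112.53005582341098 86.08918767910316
```

```bash
python3 -m pendant '[[[20,10,20],1.8,0.6],[[42,18,50],1.8,0.6],[[42,18,90],1.8,0.6],[[42,18,130],1.8,0.6],[[42,18,150],1.8,0.6],[[42,18,150],1.8,0.6],[[42,18,150],1.8,0.6],[[42,18,150],1.8,0.6]]';  python3 - <<'E'
from h import *
st();W=grab('wrist','wrist7')
E
```

```text
t: 7.02
position: [622.0, 305.6, 98.4]
ee_rot: [0.557, 0.831, 0.002, 0.001]
contact_force: [0.0, -0.1, 0.9]
finger_gap: 51.5
7.02 [622.  305.6  98.4] [[-0.38, 0.925, 0.004], [0.925, 0.38, 0.002], [0.0, 0.005, -1.0]] [ 0.  -0.1  0.9] 51.5
```

View pics/wrist7.png

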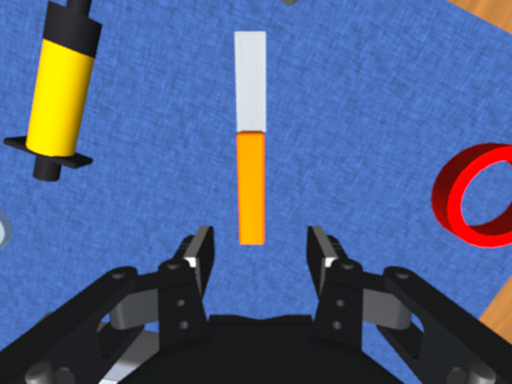

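```bash
python3 - <<'E'
from pry import *
W=load('wrist7')
h=cv2.cvtColor(W['pixels'],cv2.COLOR_RGB2HSV)
m=cv2.inRange(h,np.array((10,200,140)),np.array((27,255,255)));k=np.zeros_like(m);k[110:260,220:290]=1
uv=np.argwhere(m*k>0)[:,::-1].astype(np.float32);b=cv2.boxPoints(cv2.minAreaRect(uv));P=onz(W,b,28);print(b.round(1).tolist(),P.round(1).tolist(),P.mean(0).round(1))
t=onz(W,[(251,32)],5);print(t)
T=np.array([622,305.6,98.4]);Rm=np.array([[-0.38,0.925,0.004],[0.925,0.38,0.002],[0,.005,-1]])
print((P-T)@Rm,(P.mean(0)-T)@Rm,(t-T)@Rm)
E
```

```text
[[237.0, 132.0], [263.0, 132.0], [263.0, 243.0], [237.0, 243.0]] [[584.7, 349.1, 28.0], [602.9, 356.5, 28.0], [638.3, 271.2, 28.0], [617.9, 262.8, 28.0]] [611.  309.9  28. ]
[[566.63166923 420.99446534   5.        ]]
[[ 54.36747455 -18.3021708   70.33788506]
 [ 54.36606473   1.35169411  70.42553864]
 [-38.05914195   1.65757455  70.39640328]
 [-38.01841873 -20.3903391   70.29808548]] [ 8.16399465 -8.92081031 70.36447811] [[127.77984613  -7.83280914  93.40931561]]
```

```bash
python3 -m pendant '[[[10,-8.6,30],0,0.6],[[10,-8.6,60],0,0.6],[[10,-8.6,85],0,0.6],[[10,-8.6,95],0,0.6],[[10,-8.6,95],0,0.6],[[10,-8.6,95],0,0.15],[[10,-8.6,95],0,0.15],[[10,-8.6,95],0,0.0],[[10,-8.6,95],0,0.0],[[10,-8.6,95],0,0.0]]' 60;  python3 - <<'E'
from h import *
st();W=grab('wrist','wrist8')
E
```

```text
t: 7.9
position: [609.5, 312.5, 3.1]
ee_rot: [0.556, 0.831, 0.002, 0.001]
contact_force: [0.2, 0.5, 6.3]
finger_gap: 21.2
7.9 [609.5 312.5   3.1] [[-0.381, 0.924, 0.004], [0.924, 0.381, 0.002], [0.0, 0.005, -1.0]] [0.2 0.5 6.3] 21.2
```

View pics/wrist8.png

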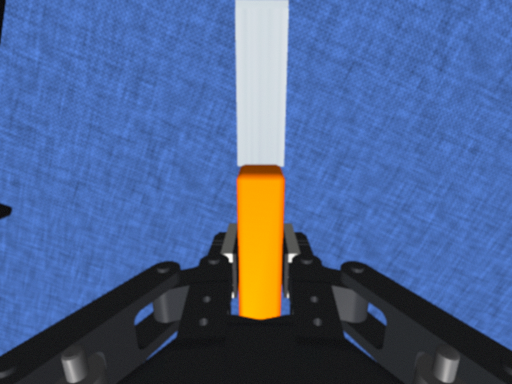

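Pry gripped (gap 21 mm, centred and parallel). Lifting, then rotating and carrying it to in front of the box.

```bash
python3 -m pendant '[[[0,0,-30],0,0],[[0,0,-65],0,0],[[0,0,-100],7,0],[[0,0,-135],14,0],[[0,0,-167],21,0],[[0,0,-167],28,0],[[-20,-20,-167],35,0],[[-45,-45,-167],42,0],[[-70,-70,-167],49,0],[[-95,-94,-167],56,0]]' 80; python3 - <<'E'
from h import *
s=st();T=s['position'];Rm=R.from_quat(s['ee_rot']).as_matrix();print(Rm.T@(np.array([470,-32,170])-T),np.degrees(np.arctan2(Rm[1,0],Rm[0,0])),s['q'])
E
```

```text
t: 8.78
position: [556.1, 186.8, 168.3]
ee_rot: [0.882, 0.47, 0.001, -0.0]
contact_force: [1.4, -0.3, -1.5]
finger_gap: 20.6
8.78 [556.1 186.8 168.3] [[0.557, 0.83, 0.001], [0.83, -0.557, 0.001], [0.001, 0.001, -1.0]] [ 1.4 -0.3 -1.5] 20.6
[-229.68030156   50.4337793    -1.90047724] 56.133122256106624 [-0.33596987  0.49829166 -0.04582238  1.69854345  0.02674886  0.94408161
 -0.98297783]
```

```bash
python3 -m pendant '[[[-28,6,0],7,0],[[-56,12,0],14,0],[[-84,18,0],21,0],[[-112,24,0],28,0],[[-140,30,0],35,0],[[-168,37,0],42,0],[[-200,44,0],47.4,0],[[-230,50,0],47.4,0],[[-230,50,0],47.4,0],[[-230,50,0],47.4,0]]'; python3 - <<'E'
from h import *
st();grab('wrist','wrist9');grab('side','side9');grab('scene','scene9')
f=load('side9');cv2.imwrite('pics/crop9.png',cv2.resize(f['pixels'][170:290,220:380],None,fx=5,fy=5,interpolation=cv2.INTER_CUBIC)[:,:,::-1])
E
```

```text
t: 9.62
position: [471.3, -32.8, 168.4]
ee_rot: [0.997, 0.077, 0.001, -0.0]
contact_force: [-0.1, 1.5, -0.5]
finger_gap: 21.1
9.62 [471.3 -32.8 168.4] [[0.988, 0.154, 0.002], [0.154, -0.988, 0.0], [0.002, 0.0, -1.0]] [-0.1  1.5 -0.5] 21.1
```

View pics/wrist9.png

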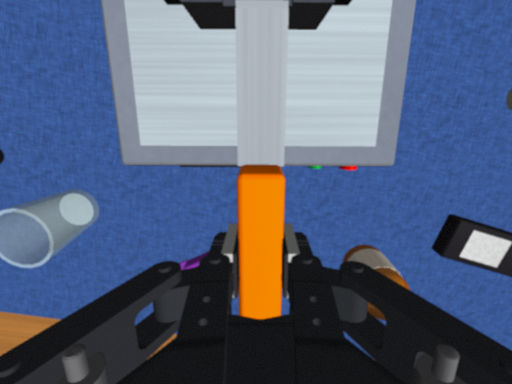

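View pics/crop9.png

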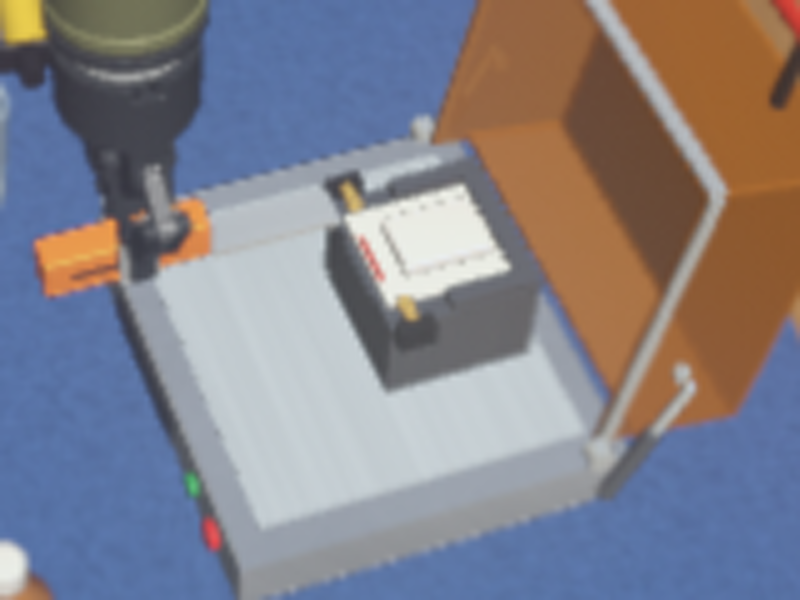

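```bash
cat > box.py <<'E'
from h import *
bo=np.array([606.6,-11.1,0]);yaw=np.radians(8.75)
def bw(P,bo=bo,yaw=yaw):
    P=np.atleast_2d(P).astype(float);return P@R.from_euler('z',yaw).as_matrix().T+bo
PTS=[(4,35,109),(4,-35,109),(84,35,109),(84,-35,109),(12,38,112),(12,-38,112),(0,-50,107),(0,50,107),(-120,-135,45),(-120,135,45),(120,-135,45),(120,135,45)]
E
python3 - <<'E'
from box import *
for n,(x0,y0,x1,y1),k in(('side9',(220,170,380,290),5),('scene9',(150,140,290,250),5),('wrist9',(60,0,460,200),2)):
    f=load(n);a=cv2.resize(f['pixels'][y0:y1,x0:x1],None,fx=k,fy=k,interpolation=cv2.INTER_CUBIC)[:,:,::-1].copy()
    for p in proj(f,bw(PTS)):
        c=((p-[x0,y0]+.5)*k).astype(int);cv2.drawMarker(a,tuple(int(v) for v in c),(255,0,255),cv2.MARKER_CROSS,10,1)
    cv2.imwrite('pics/ov_%s.png'%n,a)
E
```

```text
(no output)
```

View pics/ov_side9.png

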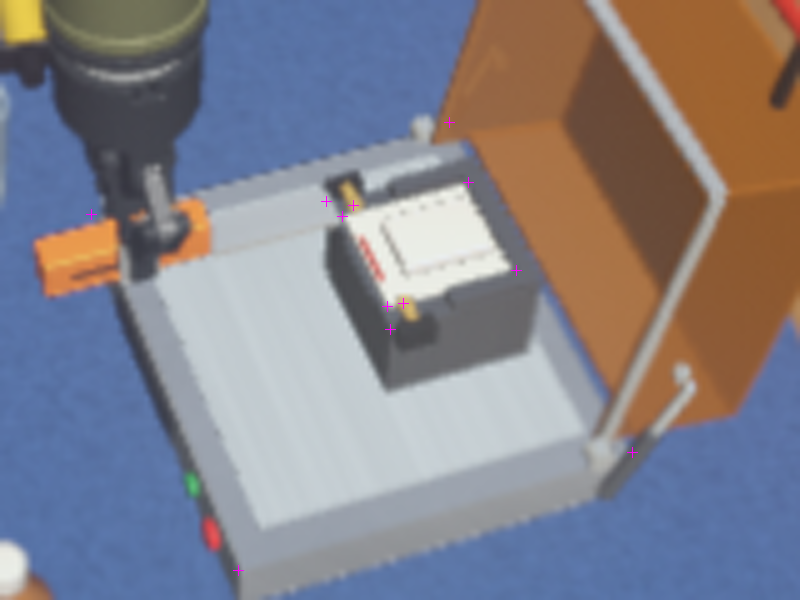

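View pics/ov_scene9.png

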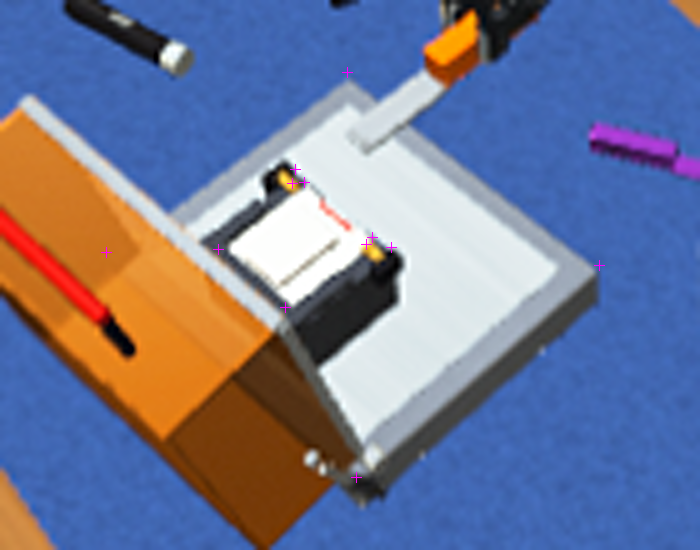

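View pics/ov_wrist9.png

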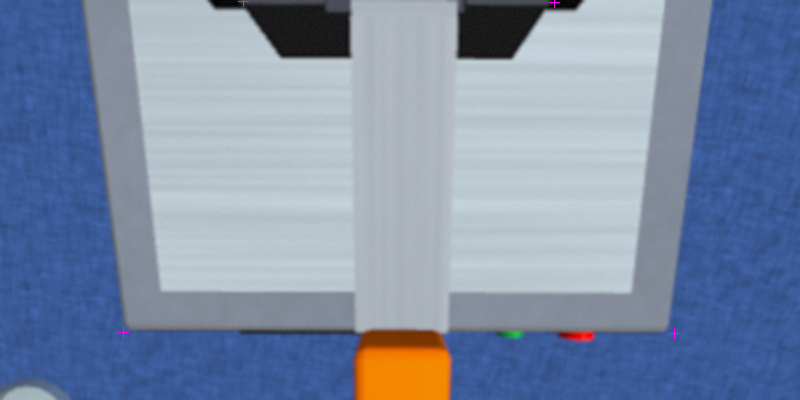

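```bash
python3 - <<'E'
from box import *
f=load('wrist9')
def tobox(P): return (P-bo)@R.from_euler('z',yaw).as_matrix()
# blade edges rows 10 & 150 at z 170 ; base corners z45; lamp top corners z107/45
g=f['pixels'].astype(int)
for r in (40,100,150):
    row=g[r].sum(1); 
print('blade',[tobox(onz(f,[(a,r),(b,r)],170)).round(1).tolist() for r,a,b in((2,235.5,289.5),(160,237.5,284.5))])
print('base',tobox(onz(f,[(123.5,164.5),(394,164.5)],45)).round(1).tolist())
print('lamp foot',tobox(onz(f,[(201,28.5),(316,28.5)],45)).round(1).tolist())
print('lamp top',tobox(onz(f,[(167,4),(351,4)],107)).round(1).tolist())
S=load('scene9');print('tip scene z170',tobox(onz(S,[(221.6-.5,168.6-.5)],167.8)),depthpt(S,[(223,167)]))
print('tcp',tobox(env.observe()['position']))
E
```

```text
blade [[[-22.0, 10.3, 170.0], [-21.9, -13.7, 170.0]], [[-92.8, 10.8, 170.0], [-92.8, -13.3, 170.0]]]
base [[-118.9, 132.4, 45.0], [-118.3, -131.9, 45.0]]
lamp foot [[-0.1, 50.1, 45.0], [0.1, -48.8, 45.0]]
lamp top [[-2.1, 59.4, 107.0], [-1.8, -59.3, 107.0]]
tip scene z170 [[-17.55699624   5.20037221 167.8       ]] [[580.00035405  -9.94258566 166.01149372]]
tcp [-135.69509433    1.62497293  167.781569  ]
```

The overlay matches the lamp and base within about 1 px, and the box centre line and blade agree to about 2 mm (slot clearance is ±11). Lowering to notch height.

```bash
python3 -m pendant '[[[0,0,30],0,0],[[0,0,55],0,0],[[0,0,64],0,0],[[0,0,64],0,0],[[0,0,64],0,0],[[0,0,64],0,0]]'; python3 - <<'E'
from box import *
st();grab('wrist','wrist10');grab('scene','scene10');f=grab('side','side10')
cv2.imwrite('pics/crop10.png',cv2.resize(f['pixels'][190:270,230:340],None,fx=7,fy=7,interpolation=cv2.INTER_CUBIC)[:,:,::-1])
f=load('scene10');cv2.imwrite('pics/crop10b.png',cv2.resize(f['pixels'][140:230,180:280],None,fx=6,fy=6,interpolation=cv2.INTER_CUBIC)[:,:,::-1])
E
```

```text
t: 10.27
position: [472.5, -31.1, 104.3]
ee_rot: [0.997, 0.079, 0.001, 0.0]
contact_force: [0.2, -0.3, -1.0]
finger_gap: 20.7
10.27 [472.5 -31.1 104.3] [[0.987, 0.158, 0.001], [0.158, -0.987, 0.0], [0.001, 0.0, -1.0]] [ 0.2 -0.3 -1. ] 20.7
```

View pics/crop10.png

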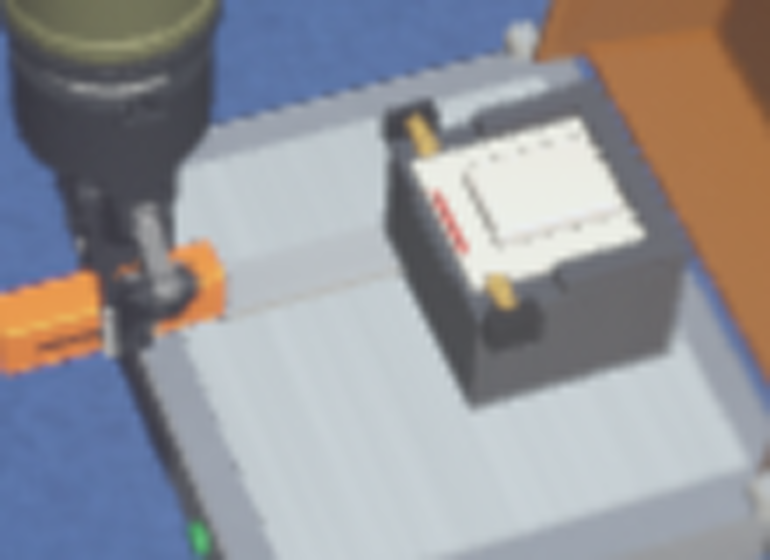

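View pics/crop10b.png

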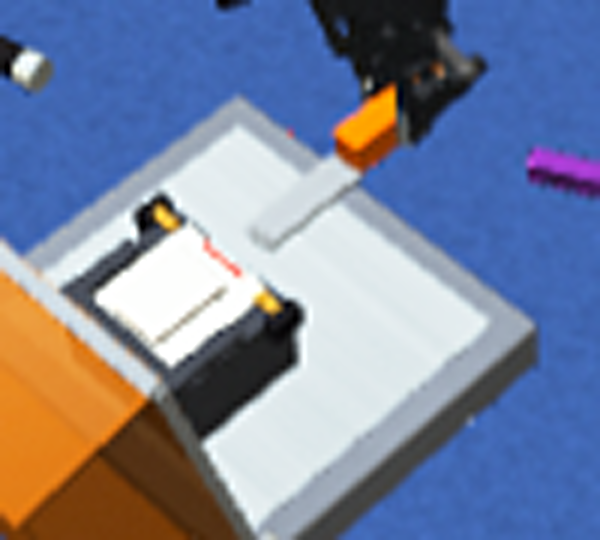

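View pics/wrist10.png

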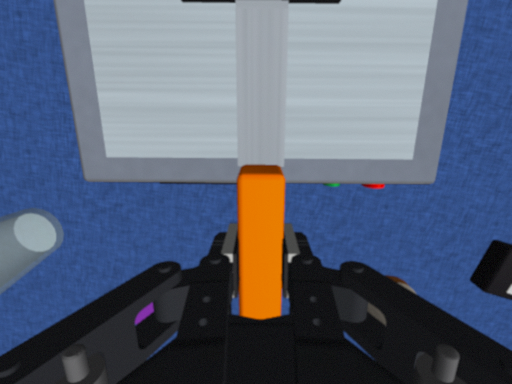

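```bash
python3 -m pendant '[[[6,1.5,0],0,0],[[12,1.5,0],0,0],[[18,1.5,0],0,0],[[22,1.5,0],0,0],[[26,1.5,0],0,0],[[26,1.5,0],0,0],[[26,1.5,0],0,0]]'
```

```text
t: 11.0
position: [497.6, -28.7, 103.1]
ee_rot: [0.997, 0.079, -0.0, -0.0]
contact_force: [-0.5, -0.4, -0.5]
finger_gap: 21.2
```

```bash
python3 -m pendant '[[[5,0,-0.6],0,0],[[10,0,-0.6],0,0],[[15,0,-0.6],0,0],[[19,0,-0.6],0,0],[[22,0,-0.6],0,0],[[22,0,-0.6],0,0],[[22,0,-0.6],0,0]]'; python3 - <<'E'
from box import *
st();f=grab('side','side11')
cv2.imwrite('pics/crop11.png',cv2.resize(f['pixels'][190:270,230:340],None,fx=7,fy=7,interpolation=cv2.INTER_CUBIC)[:,:,::-1])
f=grab('scene','scene11');cv2.imwrite('pics/crop11b.png',cv2.resize(f['pixels'][140:230,180:280],None,fx=6,fy=6,interpolation=cv2.INTER_CUBIC)[:,:,::-1])
E
```

```text
t: 11.58
position: [519.2, -25.3, 103.8]
ee_rot: [0.997, 0.079, -0.0, 0.0]
contact_force: [-0.2, 0.0, -1.5]
finger_gap: 20.6
11.58 [519.2 -25.3 103.8] [[0.988, 0.157, -0.0], [0.157, -0.988, -0.0], [-0.0, 0.0, -1.0]] [-0.2  0.  -1.5] 20.6
```

View pics/crop11.png

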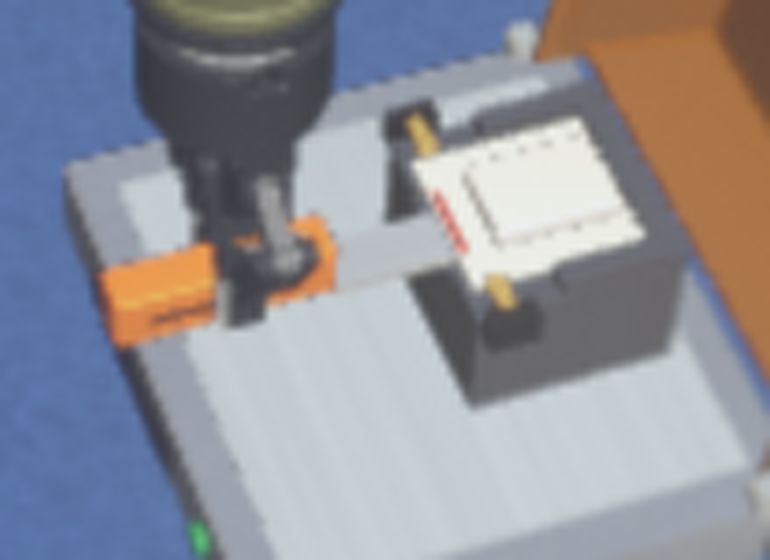

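View pics/crop11b.png

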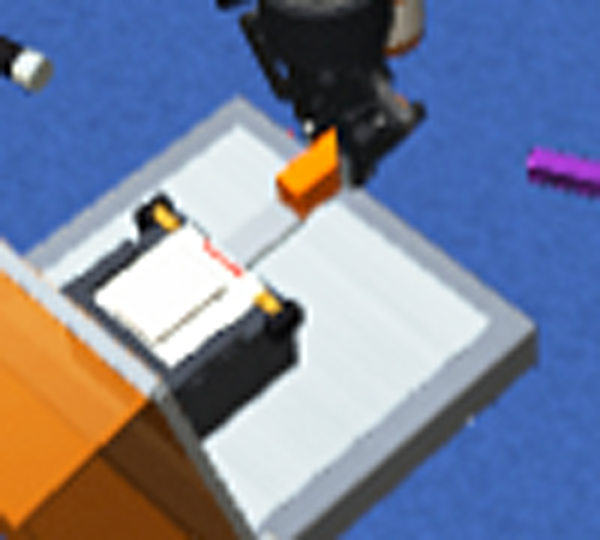

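Blade is in the notch under the cover, aligned with the red stripe, tip about 30 mm deep. Levering down with a lighter grip so the handle can pivot in the pads.

```bash
python3 -m pendant '[[[0,0,0],0,0],[[-0.3,0,4],0,0],[[-0.8,0,7],0,0],[[-1.2,0,10],0,0],[[-1.6,0,13],0,0],[[-2,0,16],0,0],[[-2,0,16],0,0]]' 30; python3 - <<'E'
from box import *
st();f=grab('side','side12')
cv2.imwrite('pics/crop12.png',cv2.resize(f['pixels'][190:270,230:340],None,fx=7,fy=7,interpolation=cv2.INTER_CUBIC)[:,:,::-1])
E
```

```text
t: 12.27
position: [517.3, -25.9, 88.1]
ee_rot: [0.997, 0.079, 0.0, 0.0]
contact_force: [-2.1, -0.8, 6.3]
finger_gap: 20.4
12.27 [517.3 -25.9  88.1] [[0.988, 0.157, 0.001], [0.157, -0.988, -0.0], [0.001, 0.0, -1.0]] [-2.1 -0.8  6.3] 20.4
```

View pics/crop12.png

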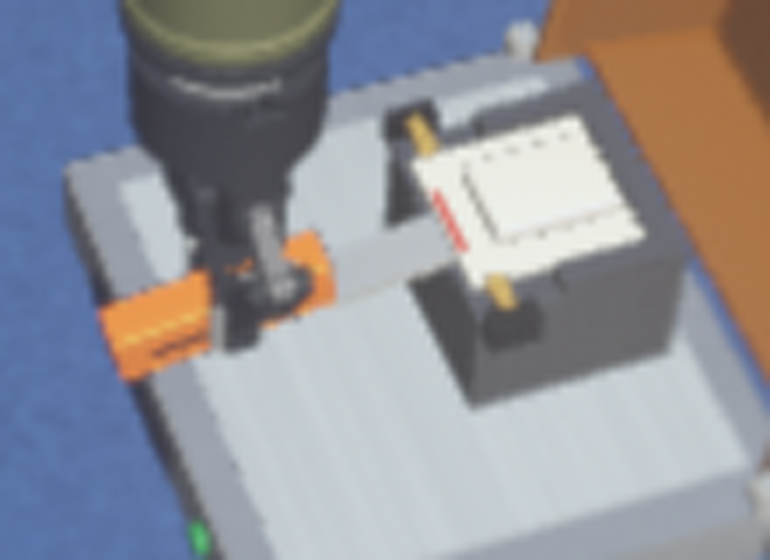

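The pry is pivoting on the fulcrum (6 N) with the cover still home. Pressing further.

```bash
python3 -m pendant '[[[-0.2,0,3],0,0],[[-0.3,0,6],0,0],[[-0.4,0,9],0,0],[[-0.5,0,12],0,0],[[-0.5,0,14],0,0],[[-0.5,0,14],0,0]]'; python3 - <<'E'
from box import *
st();f=grab('side','side13')
cv2.imwrite('pics/crop13.png',cv2.resize(f['pixels'][190:270,230:340],None,fx=7,fy=7,interpolation=cv2.INTER_CUBIC)[:,:,::-1])
f=grab('scene','scene13');cv2.imwrite('pics/crop13b.png',cv2.resize(f['pixels'][140:230,180:280],None,fx=6,fy=6,interpolation=cv2.INTER_CUBIC)[:,:,::-1])
E
```

```text
t: 12.82
position: [516.6, -26.0, 74.1]
ee_rot: [0.997, 0.079, 0.0, 0.0]
contact_force: [-3.2, -0.2, 5.8]
finger_gap: 20.5
12.82 [516.6 -26.   74.1] [[0.988, 0.157, 0.0], [0.157, -0.988, -0.0], [0.0, 0.0, -1.0]] [-3.2 -0.2  5.8] 20.5
```

View pics/crop13.png

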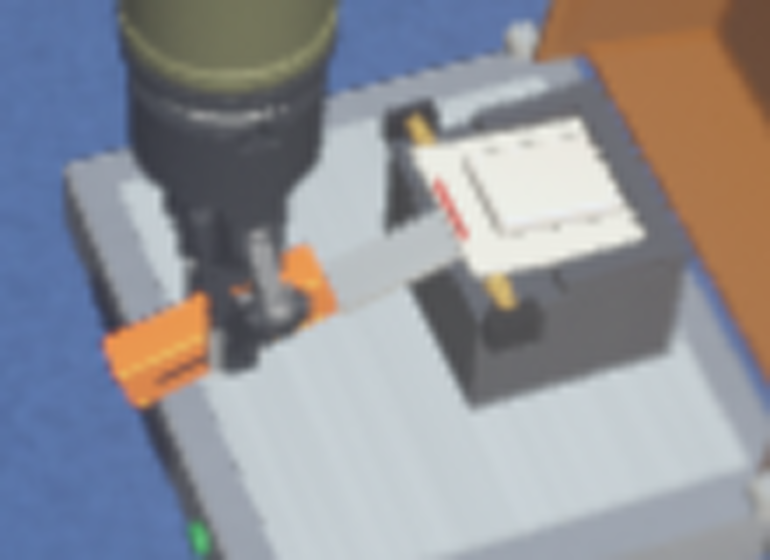

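View pics/crop13b.png

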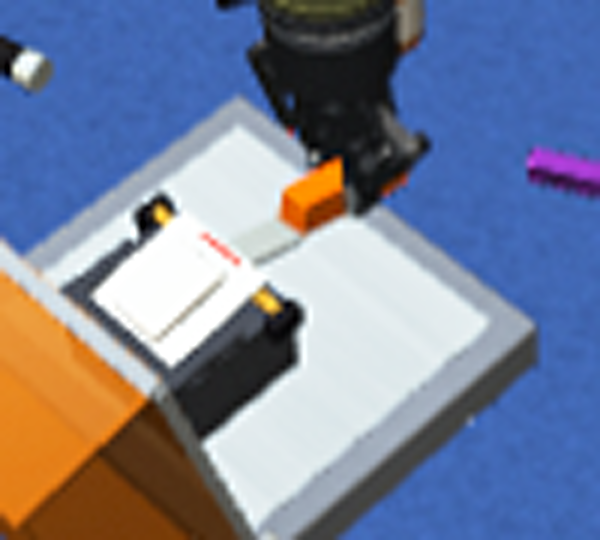

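```bash
python3 -m pendant '[[[0,0,2],0,0],[[0,0,4],0,0],[[0,0,4],0,0]]'; python3 - <<'E'
from box import *
st();f=grab('side','side14')
cv2.imwrite('pics/crop14.png',cv2.resize(f['pixels'][190:270,230:340],None,fx=7,fy=7,interpolation=cv2.INTER_CUBIC)[:,:,::-1])
def m(n):
    f=load(n);h=cv2.cvtColor(f['pixels'],cv2.COLOR_RGB2HSV)
    k=((h[...,0]<8)|(h[...,0]>172))&(h[...,1]>70);b=np.zeros(k.shape,bool);r=(285,205,305,235) if 'side' in n else (205,170,225,195);b[r[1]:r[3],r[0]:r[2]]=1
    return np.argwhere(k&b)[:,::-1].mean(0),(k&b).sum()
for n in('side11','side12','side13','side14','scene11','scene13'):print(n,m(n))
print('tri before',tri(load('side11'),m('side11')[0],load('scene11'),m('scene11')[0]),'after',tri(load('side13'),m('side13')[0],load('scene13'),m('scene13')[0]))
E
```

```text
t: 13.17
position: [516.8, -26.2, 70.2]
ee_rot: [0.997, 0.079, 0.0, 0.0]
contact_force: [-2.0, -1.0, 6.7]
finger_gap: 20.5
13.17 [516.8 -26.2  70.2] [[0.988, 0.157, 0.001], [0.157, -0.988, -0.0], [0.001, 0.0, -1.0]] [-2.  -1.   6.7] 20.5
side11 (array([293.83333333, 221.66666667]), np.int64(12))
side12 (array([293.83333333, 221.66666667]), np.int64(12))
side13 (array([293.83333333, 219.66666667]), np.int64(12))
side14 (array([293.83333333, 219.66666667]), np.int64(12))
scene11 (array([216.5  , 182.625]), np.int64(8))
scene13 (array([216.57142857, 181.14285714]), np.int64(7))
tri before (array([614.70301939,  -9.27857334, 106.39819309]), np.float64(0.6677977685400039)) after (array([614.04304685,  -8.67404319, 115.00888027]), np.float64(1.199874917654894))
```

View pics/crop14.png

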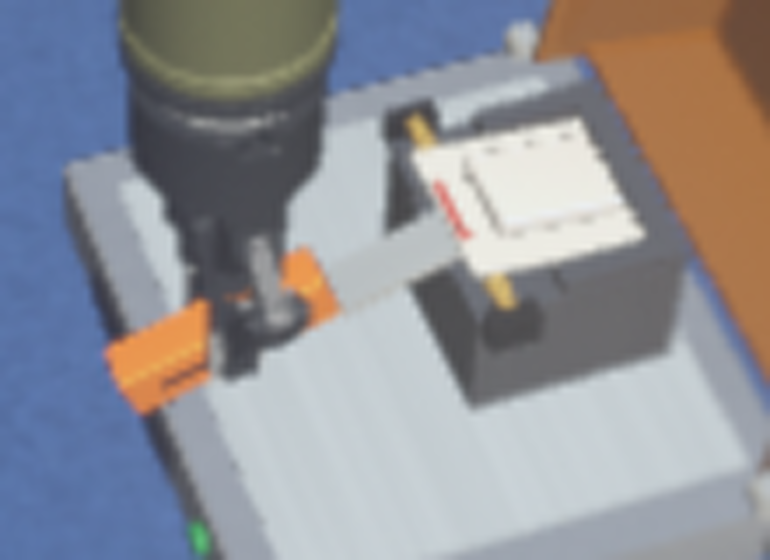

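Triangulated stripe height went from 106 to 115 mm, so the front edge is up about 8.6 mm, past the catches. Withdrawing along the tilted blade axis.

```bash
python3 -m pendant '[[[-5,0,1.8],0,0],[[-11,0,4],0,0],[[-18,0,6.5],0,0],[[-26,0,9.4],0,0],[[-35,0,12.7],0,0],[[-44,0,16],0,0],[[-52,0,19],0,0],[[-58,0,21],0,0],[[-58,0,21],0,0]]' 40; python3 - <<'E'
from box import *
st();f=grab('side','side15')
cv2.imwrite('pics/crop15.png',cv2.resize(f['pixels'][190:270,230:340],None,fx=7,fy=7,interpolation=cv2.INTER_CUBIC)[:,:,::-1])
f=grab('scene','scene15');cv2.imwrite('pics/crop15b.png',cv2.resize(f['pixels'][140:230,180:280],None,fx=6,fy=6,interpolation=cv2.INTER_CUBIC)[:,:,::-1])
E
```

```text
t: 13.97
position: [457.0, -35.1, 48.2]
ee_rot: [0.997, 0.079, -0.002, -0.0]
contact_force: [-0.8, -0.5, -1.9]
finger_gap: 20.8
13.97 [457.  -35.1  48.2] [[0.988, 0.157, -0.003], [0.157, -0.988, 0.0], [-0.003, -0.001, -1.0]] [-0.8 -0.5 -1.9] 20.8
```

View pics/crop15.png

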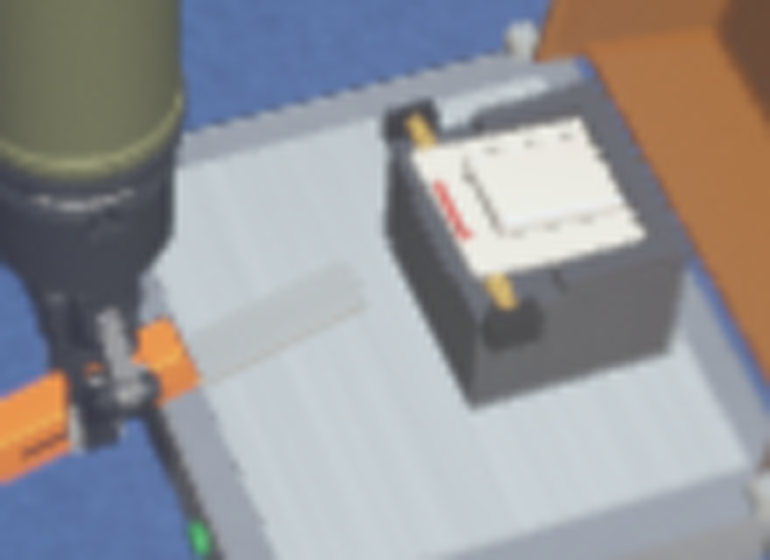

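View pics/crop15b.png

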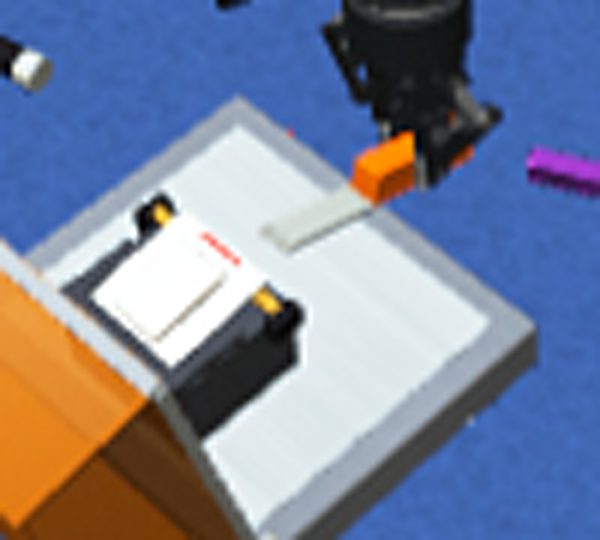

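The cover stays raised on the balls and the blade is clear. Carrying the tool to free bench on the box's left at about (590,240).

```bash
python3 -m pendant '[[[-8,0,-25],0,0],[[-8,0,-60],0,0],[[-8,0,-95],0,0],[[-5,0,-120],0,0],[[15,-25,-120],0,0],[[37,-55,-120],0,0],[[59,-85,-120],0,0],[[81,-116,-120],0,0],[[103,-147,-120],0,0],[[125,-178,-120],0,0]]' 60; python3 -m pendant '[[[25,-36,0],0,0],[[50,-73,0],0,0],[[50,-73,30],0,0],[[50,-73,60],0,0],[[50,-73,90],0,0],[[50,-73,110],0,0],[[50,-73,110],0,0]]'; python3 - <<'E'
from box import *
st();f=grab('side','side16');f=grab('wrist','wrist16')
E
```

```text
t: 14.9
position: [555.9, 162.8, 169.1]
ee_rot: [0.997, 0.079, 0.0, -0.0]
contact_force: [0.6, -0.7, -1.7]
finger_gap: 20.3
t: 15.48
position: [590.1, 240.1, 54.1]
ee_rot: [0.997, 0.079, -0.004, 0.001]
contact_force: [-1.1, 0.1, -1.7]
finger_gap: 21.0
15.48 [590.1 240.1  54.1] [[0.987, 0.158, -0.007], [0.158, -0.987, -0.003], [-0.008, 0.002, -1.0]] [-1.1  0.1 -1.7] 21.0
```

View pics/side16.png

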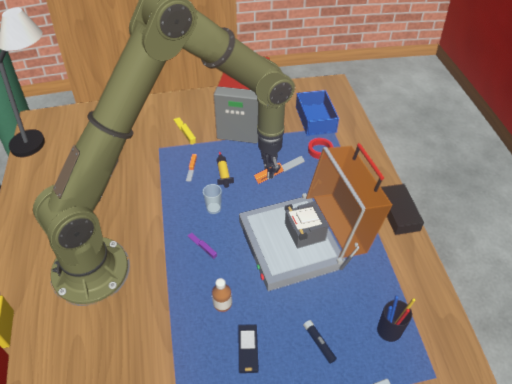

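View pics/wrist16.png

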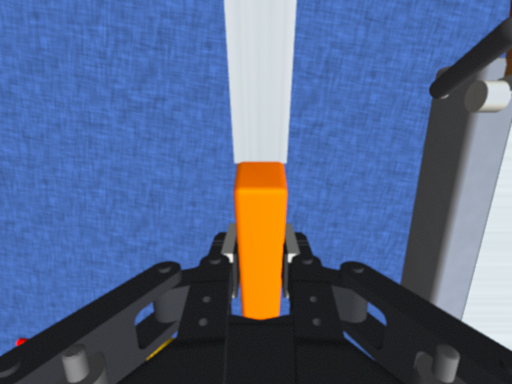

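Bench is clear here: box edge at wrist column 410+, and the syringe is about 80 mm from the handle tail in the side view. Lowering; the tail touches first and the tool rotates flat in lightly gripping pads.

```bash
python3 -m pendant '[[[0,0,15],0,0],[[0,0,28],0,0],[[0,0,33],0,0],[[0,0,37],0,0],[[0,0,41],0,0],[[0,0,45],0,0],[[0,0,48],0,0],[[0,0,50.5],0,0],[[0,0,50.5],0,0]]' 25; python3 - <<'E'
from box import *
st();f=grab('wrist','wrist17');print(depthpt(f,[(261,200),(261,150),(261,80),(261,10),(100,100)]).round(1))
E
```

```text
t: 16.33
position: [597.9, 241.5, 12.5]
ee_rot: [0.997, 0.079, 0.005, -0.001]
contact_force: [4.8, -0.5, 14.3]
finger_gap: 20.7
16.33 [597.9 241.5  12.5] [[0.988, 0.157, 0.01], [0.157, -0.988, 0.003], [0.011, -0.002, -1.0]] [ 4.8 -0.5 14.3] 20.7
[[ 6.298e+02  2.462e+02  4.460e+01]
 [ 6.481e+02  2.491e+02  2.540e+01]
 [ 6.775e+02  2.538e+02  3.340e+01]
 [ 7.012e+02  2.576e+02  3.820e+01]
 [ 6.578e+02  3.382e+02 -2.000e-01]]
```

View pics/wrist17.png

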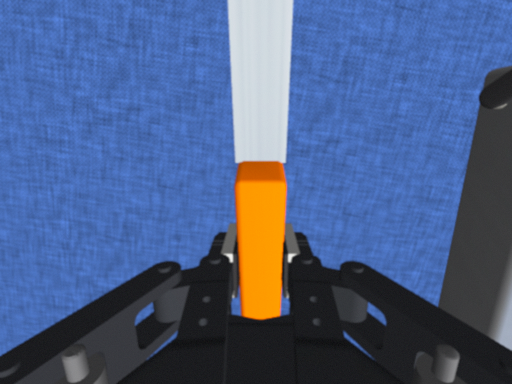

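```bash
python3 -m pendant '[[[0,0,0],0,0],[[0,0,1],0,0],[[0,0,1],0,0],[[0,0,1],0,0],[[0,0,1],0,0],[[0,0,1],0,0]]' 20; python3 - <<'E'
from box import *
st();f=grab('wrist','wrist18');print(depthpt(f,[(261,200),(261,150),(261,80),(261,10),(100,100)]).round(1))
E
```

```text
t: 16.88
position: [598.3, 241.6, 12.0]
ee_rot: [0.997, 0.079, 0.006, -0.001]
contact_force: [4.7, 0.2, 15.4]
finger_gap: 20.4
16.88 [598.3 241.6  12. ] [[0.988, 0.157, 0.011], [0.157, -0.988, 0.004], [0.012, -0.002, -1.0]] [ 4.7  0.2 15.4] 20.4
[[ 6.303e+02  2.463e+02  4.460e+01]
 [ 6.484e+02  2.491e+02  2.440e+01]
 [ 6.781e+02  2.539e+02  3.100e+01]
 [ 7.019e+02  2.577e+02  3.640e+01]
 [ 6.582e+02  3.381e+02 -3.000e-01]]
```

Tilt is down to about 10° but friction in the pads holds it. Unloading, then opening just slightly so it settles between the fingers.

```bash
python3 -m pendant '[[[0,0,-3],0,0],[[0,0,-6],0,0],[[0,0,-6],0,0],[[0,0,-6],0,0.255],[[0,0,-6],0,0.27],[[0,0,-6],0,0.27],[[0,0,-6],0,0.29],[[0,0,-6],0,0.29]]' 20; python3 - <<'E'
from box import *
st();f=grab('wrist','wrist19');print(depthpt(f,[(261,200),(261,150),(261,80),(261,10),(100,100)]).round(1))
E
```

```text
t: 17.6
position: [592.7, 240.6, 13.2]
ee_rot: [0.997, 0.079, -0.0, 0.0]
contact_force: [-0.7, -0.1, -0.2]
finger_gap: 24.4
17.6 [592.7 240.6  13.2] [[0.988, 0.157, -0.0], [0.157, -0.988, -0.0], [-0.0, 0.0, -1.0]] [-0.7 -0.1 -0.2] 24.4
[[619.1 244.3  26.6]
 [640.1 247.6   3.4]
 [675.4 253.3   4.5]
 [706.7 258.3   3.7]
 [652.4 337.7  -1.3]]
```

View pics/wrist19.png

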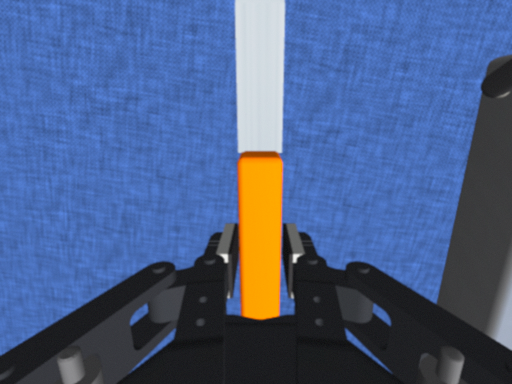

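The tool lies flat: the handle top reads 26.6 mm and the blade 3.4–4.5 mm along its length. Opening and lifting straight up.

```bash
python3 -m pendant '[[[0,0,0],0,0.5],[[0,0,0],0,0.5],[[0,0,0],0,0.5],[[0,0,-30],0,0.5],[[0,0,-65],0,0.5],[[0,0,-100],0,0.5],[[0,0,-140],0,0.5],[[-30,0,-180],0,0.5],[[-60,0,-200],0,0.5],[[-60,0,-200],0,0.5]]'; python3 -m pendant '[[[0,0,0],0,0.5],[[0,0,0],0,0.5],[[0,0,0],0,0.5]]'; python3 - <<'E'
from box import *
s=st();print(abs(s['joint_velocities']).max());f=grab('side','side20');g=grab('scene','scene20');w=grab('wrist','wrist20')
cv2.imwrite('pics/crop20.png',cv2.resize(f['pixels'][130:290,180:380],None,fx=4,fy=3.7,interpolation=cv2.INTER_CUBIC)[:,:,::-1])
def m(n):
    f=load(n);h=cv2.cvtColor(f['pixels'],cv2.COLOR_RGB2HSV)
    k=((h[...,0]<8)|(h[...,0]>172))&(h[...,1]>70);b=np.zeros(k.shape,bool);r=(285,205,305,235) if 'side' in n else (205,170,225,195);b[r[1]:r[3],r[0]:r[2]]=1
    return np.argwhere(k&b)[:,::-1].mean(0)
print('stripe',m('side20'),m('scene20'),tri(f,m('side20'),g,m('scene20')))
E
```

```text
t: 18.48
position: [531.4, 231.3, 219.0]
ee_rot: [0.997, 0.079, 0.002, -0.002]
contact_force: [0.6, -0.7, 0.0]
finger_gap: 42.6
t: 18.73
position: [533.8, 231.0, 212.3]
ee_rot: [0.997, 0.079, -0.001, 0.0]
contact_force: [-0.7, 0.3, -0.9]
finger_gap: 42.5
18.73 [533.8 231.  212.3] [[0.988, 0.157, -0.001], [0.157, -0.988, -0.001], [-0.001, 0.001, -1.0]] [-0.7  0.3 -0.9] 42.5
0.014952812257857556
stripe [293.83333333 219.66666667] [216.57142857 181.14285714] (array([614.04304685,  -8.67404319, 115.00888027]), np.float64(1.199874917654894))
```

View pics/crop20.png

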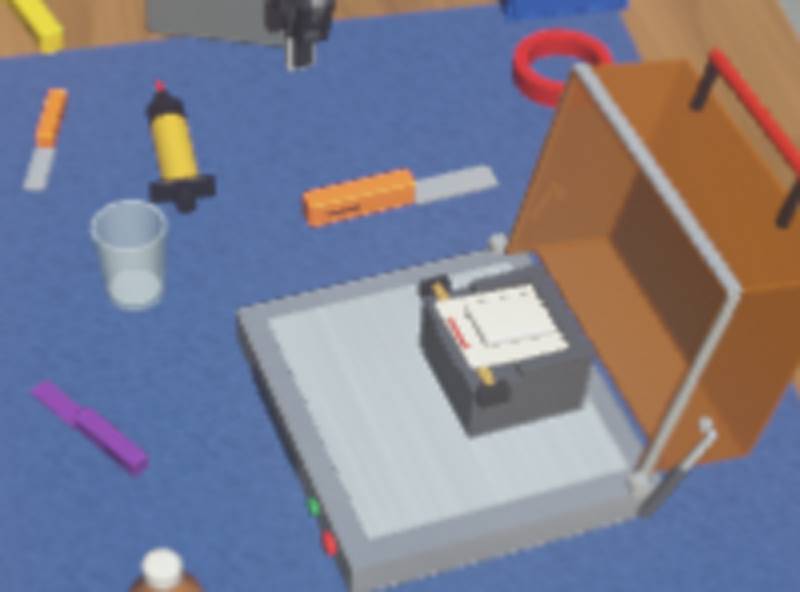

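View pics/scene20.png

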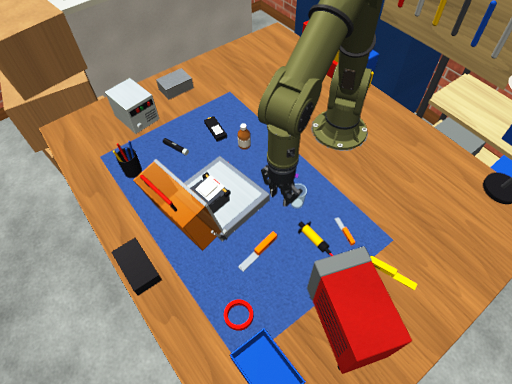

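Final views: hood open at side crop (680,200), cover raised on the balls with its stripe at (457,332), pry flat at (400,195) clear of the box, and the bystanders in their places. Handing in.

```bash
python3 -c "
from cell import job;print(job.job_done())"
```

```text
the job is handed in; nothing more can be done
None
```

I carried out all three parts in the order asked and handed the job in at about 19 s; the hand-in reports no verdict.

- **Hood:** I lifted it by the red bar and guided it past the point where its springs take over, almost to the stop. It stayed wide open by itself in every picture after release.
- **Cover:** I put the larger orange pry tool about 30 mm into the notch and levered the cover off its catches. The tool pressed with only about 7 N, and the fingers stayed off the cover. The front stripe rose from about 106 to 115 mm and still measured 115 mm after the blade was withdrawn, so the cover is resting loose on the balls. The stripe is only a few pixels across, so each reading is good to about 4 mm.
- **Tool:** It lies flat on the bench left of the box. The handle top read 27 mm and the blade 3 to 5 mm along its length. It first stuck in the pads at a tilt of about 10°, and I freed it with a slight opening so it settled flat.
- **Surroundings:** In the last pictures the things on the bench looked undisturbed and the gripper was clear of everything. I compared them by eye only and did not measure them.

The cameras disagreed by about 3 to 5 mm on the blade's sideways position before I inserted it. That was within the notch's ±11 mm clearance and caused no trouble.

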